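Trip-check the binding tester, load the heel housing and latch its gate

ROBOT

A 6-joint arm with a two-finger parallel gripper is mounted at the origin on the work surface. World frame = base frame: x ahead of the robot, y to its left, z up, the work surface at z = 0. Lengths are in mm, angles in rad, forces in N, time in s.
With the tool pointing down it reaches from about 350 to 975 mm from the base axis. Payload 7.1 kg.
Tool frame: the origin (TCP) lies at the very end of the fingers, on their centre line; the grasp point (between the pads) lies 19 mm behind it (ctrl.pinch_z is the z of the grasp point in the tool frame, in mm); z points along the fingers, y is the direction in which the jaws open and shut (so a half turn about z gives the same grasp; the last joint's range is limited). The gripper opens to 88 mm and grips with 3 to 60 N. Pads are 20 mm wide; open, the fingers measure 115 mm over their backs; the gripper's body (75 mm by 178 mm) begins 61 mm behind the grasp point.
Start: joints at [-1.246, 0.423, 1.63, -0, 1.089, -0.019], TCP at [210.684, -588.402, 222.675] pointing down, gripper open.
Joint ranges: [-3, 3], [-0.9, 2.11], [0.09, 2.58], [-1.31, 4.45], [0.11, 2.69], [-2.54, 2.54]. Speed limits (rad/s): [2.39, 2.39, 3.01, 3.14, 3.14, 3.14].

INTERFACE

Orientations are given as a rotation vector (axis times angle).
In Python, from workcell import get_obs, optics, ctrl gives the robot as it stands.
- The arm moves only by the shell command python3 -m jog 'ROWS'. ROWS is a JSON object of lists of equal length, an entry for each row: "delta_rot": the turn, a rotation vector about the tool's x, y, z in rad, a list of three; "translation": the shift along the tool's x, y, z in mm, a list of three; "hand": the opening, from -1 (shut) to 1 (fully open). In form: {"delta_rot": [[rx, ry, rz], ...], "translation": [[x, y, z], ...], "hand": [hand, ...]}. A call has 1 to 5 rows; each row is the pose to reach, as a shift and turn from the pose commanded when the call began, along the tool's axes at that moment; what a row does not reach only later rows make up. A row lasts 1/10 s, in which the tool goes at most 50 mm and 8.59 degrees, less where a joint would pass 70% of its speed; a pose out of reach is approached as far as the arm can. A call with a gripper value outside its range is refused whole. The fingers move at their own pace and stop on an object; the grip force is fixed at half the most. Time passes only in rows, so rows that repeat a pose let the fingers close. It gives the time, the measured TCP pose, the force and the opening at its end, in the units of the state.
- get_obs(): the state, without advancing time (a new reading comes with each control period).
- optics.get_image(name): name is "scene" or "side" or "wrist"; returns the picture (480x640x3 uint8, red, green, blue); there is no depth.
- optics.calibration(name): a dict with "intrinsics" (3x3 intrinsics, pixels), "k1" (the pictures are not rectified: a ray, as slopes to the right and down, at radius r is drawn at 1 + k1 r^2 times it, then the intrinsics apply), "cam_to_world" (4x4, takes a point from camera to world coordinates). Camera axes: x right, y up, looking along -z (the intrinsics and any distortion apply to the point x, -y, -z); pixel columns grow to the right and rows downward; lengths in mm; the calibration is good to about 2 mm. A picture is of the moment at which its call begins: read the wrist's pose just before it. calibration takes no time and is no camera call; for the wrist camera it gives the pose at the moment of the call.
- ctrl.close_job(): hands the job in, once; it reports no verdict.
The state is a dict: "t": time; "qpos": joint angles; "qvel": joint speeds; "joint_torque": joint torques, N m; "ee_pos": TCP position; "orientation": TCP orientation; "ft_force": force on the tool from outside, world axes, zero at the start; "moment": the same for the moment, N m; "width": finger opening in mm.
Only numpy, scipy, OpenCV 4.12 (cv2) and the standard library are available. Lean on these libraries where they do the work, as an engineer would, in place of code of your own. Each camera call takes 0.05 s, during which the arm holds its last target. There are 200 camera calls.

TASK

Trip-check the guarded tester: press its test button so that the lever drops, then lift the lever back up until it stays up by itself. Lay the white heel housing upright on the black bed inside the bay, long side along the gate, stand the steel canister upright somewhere else on the counter, outside the bay, and once the check is done swing the gate shut until it seats in its catch. Neither the gate nor anything else of the tester may strike the canister, and leave everything else on the counter where it is.

Things in the scene. Friction and masses are not known exactly. Their poses are not given: they have to be found in the camera images.
- tester: Fixed grey steel tester: bay open at top and front, floor 4 mm thick, walls 85 mm high, 6 mm thick: sides at y = +-122 mm, rear at x = 192 mm. Origin: on the counter, middle of the open front, in the mid-plane of the shut gate; x points into the bay, y along the front towards the catch post (30 x 18 mm, 85 mm high, at x -4, y 132), z up.
- bed (a point): Middle of the bed's top face, 12 mm above the counter, at tester x = 55, y = 0. The bed is a black rubber pad 80 mm (tester x) by 130 mm (tester y). Behind it the dark trip unit, which carries test button and lever, fills tester x 114 to 186, y -93 to 93 mm, up to z = 45 mm.
- gate (a joint): Gate angle, rad: 0 shut, grows as it swings out towards tester -x, to 2.0; light hinge, stays where left. A sprung roller in the catch post resists over the last 17 mm of the free edge's travel (about 5 N at the edge), snaps over some 8 mm before shut, then holds the gate shut; short of that it pushes the gate back ajar.
- gate_hinge (a point): On the gate's vertical hinge axis (tester x 0, y -112), 50 mm above the counter. Axes turn with the gate: y along it to its free edge, -x out of its outer face. Steel panel 10 mm thick, 4 to 214 mm from the axis, z 12 to 89 mm; knob 24 mm long, 18 mm diameter on the outer face 185 mm from the axis, z 62.
- gate_push (a point): Point on the gate's outer face, 130 mm from the hinge axis, 55 mm above the counter; moves with the gate; -x points out of the outer face.
- button (a joint): Travel of the test button, m: 0 released, 0.010 fully down; springs back. 2 N at first, 5 N fully down. The lever is freed at about 6 mm.
- button_top (a point): Middle of the flat top of the round black test button, 28 mm diameter, on the trip unit in a collar of 40 mm diameter; at rest 72 mm above the counter (12 mm above the collar), at tester x = 150, y = -45 mm. Pressed straight down.
- lever (a joint): Angle of the lever, rad: 0 upright and latched, 1.05 dropped (leaning to the tester's -x, about 30 degrees above level), -0.12 the stop behind the latch. A spring drops it when the button frees it (1.5 N at its tip). Lifting it takes up to 4 N at the tip; taken back past 0, best to the stop, it latches and then rests at about 0.
- lever_tip (a point): Free end of the lever: steel bar 9 x 20 mm with a black grip 13 mm thick, 26 wide, 18 long; 67 mm from its pivot, which lies along tester y at x = 145, y = 60, z = 55 mm. It can be pinched across its width; the tip goes up and to tester +x when lifted. A latch hook stands 30 to 42 mm to its -y side, up to z = 90.
- housing: White nylon heel housing: block 100 x 56 x 50 mm (x, y, z) with a narrower tower, 38 mm wide in y, up to 73 mm high. Loose, 0.25 kg or so. Origin: middle of its underside; x along its length.
- canister: Round steel screw-top canister, 56 mm diameter, 104 mm high, with a dented silver lid of the same diameter. Loose, about 0.35 kg. Origin: middle of its underside. It stands in the gate's swing at the start.
- mallet: Bystander: mallet lying flat, green head 55 x 95 x 60 mm, its middle 15 mm to +x of the origin; round wooden handle 26 mm diameter from there to x = -160 mm. Origin on the counter.
- plate: Bystander: blue spacer plate 110 x 60 x 8 mm (x, y, z), lying flat. Origin: middle of its underside.
- screw_a: Bystander: chrome mounting screw standing on its head, 28 mm diameter at the head, 64 mm high. Origin: middle of its underside.
- screw_b: Bystander: as screw_a.
- screw_c: Bystander: as screw_a.
- bin: Bystander: open grey bin 120 x 90 x 55 mm (x, y, z). Origin: middle of its underside.
- driver: Bystander: screwdriver lying along its x, 200 mm long, handle to -x, about 30 mm high. Origin near its middle.

How it is judged:
By the outcome, as a careful person would: the job done as asked, in the order asked, and still so for the second after the job is handed in, with the robot touching nothing.
It also fails if it takes over 72 s, if anything falls off the work surface, if the arm or the gripper's body presses on something with over 40 N, if the wrist force passes 120 N, or if a joint passes its speed limit or range.

## Working session

There is one attempt and no reset: what is moved stays moved. The work goes in short steps, Python scripts to look and compute and a shell command to move; the robot and the scene stay as the last step left them, time stands still between calls to the robot, and variables do not carry over. Pictures are saved under pics/ and viewed, about 8 in all and at most 12, crops included, and the job is handed in when it is done.

```bash
mkdir -p pics; ls; python3 - <<'E'
from workcell import get_obs, optics, ctrl
import cv2
for n in ["scene","side"]:
    cv2.imwrite(f"pics/{n}0.png",optics.get_image(n)[:,:,::-1])
    c=optics.calibration(n);print(n,c)
print(get_obs())
E
```

```text
pics
scene {'intrinsics': array([[508.88133981,   0.        , 325.26328794],
       [  0.        , 508.88133981, 239.03706879],
       [  0.        ,   0.        ,   1.        ]]), 'k1': -0.0014107879831277933, 'cam_to_world': array([[ 5.21178035e-01, -5.66619050e-01,  6.38213372e-01,
         1.35375719e+03],
       [ 8.53425641e-01,  3.40599523e-01, -3.94533445e-01,
        -4.94673757e+02],
       [ 6.17499586e-03,  7.50289822e-01,  6.61080217e-01,
         9.32551096e+02],
       [ 0.00000000e+00,  0.00000000e+00,  0.00000000e+00,
         1.00000000e+00]])}
side {'intrinsics': array([[559.59798953,   0.        , 313.80103628],
       [  0.        , 559.59798953, 238.25704097],
       [  0.        ,   0.        ,   1.        ]]), 'k1': -0.13528766085349303, 'cam_to_world': array([[-9.93204933e-01,  7.71971925e-02, -8.70893530e-02,
         4.57472935e+02],
       [-1.15351161e-01, -5.53791151e-01,  8.24626867e-01,
         1.23190735e+03],
       [ 1.54295660e-02,  8.29069330e-01,  5.58932889e-01,
         9.50337365e+02],
       [ 0.00000000e+00,  0.00000000e+00,  0.00000000e+00,
         1.00000000e+00]])}
{'t': 0.1, 'qpos': array([-1.24600705e+00,  4.23736806e-01,  1.63057563e+00, -9.54556794e-06,
        1.08856944e+00, -1.90465998e-02]), 'qvel': array([ 0.00201913, -0.00290283, -0.00143055, -0.00032472, -0.00034663,
        0.0002404 ]), 'joint_torque': array([-2.75267321e-04, -5.45613778e+01, -2.74322391e+01,  6.44823234e-02,
        1.87933375e-02, -3.02415219e-05]), 'ee_pos': array([ 210.53183725, -587.97268962,  222.01156994]), 'orientation': array([-3.09402544e+00, -5.37228665e-01,  3.21370201e-04]), 'ft_force': array([ 0.5929284 ,  0.12105883, -0.13882484]), 'moment': array([0.00450264, 0.01083075, 0.02487073]), 'width': 87.8852291337102}
```

View pics/scene0.png

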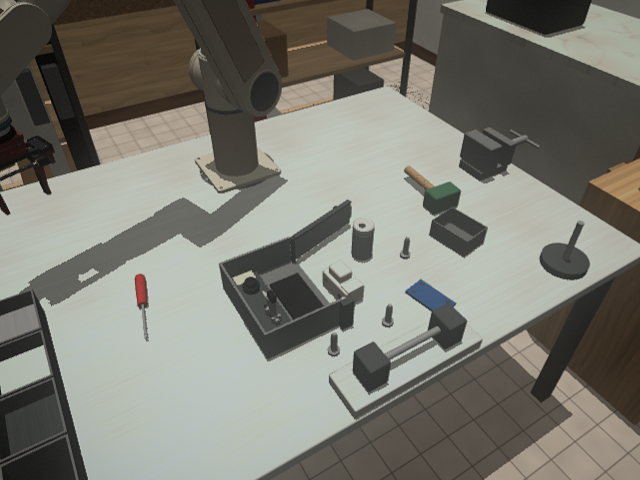

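View pics/side0.png

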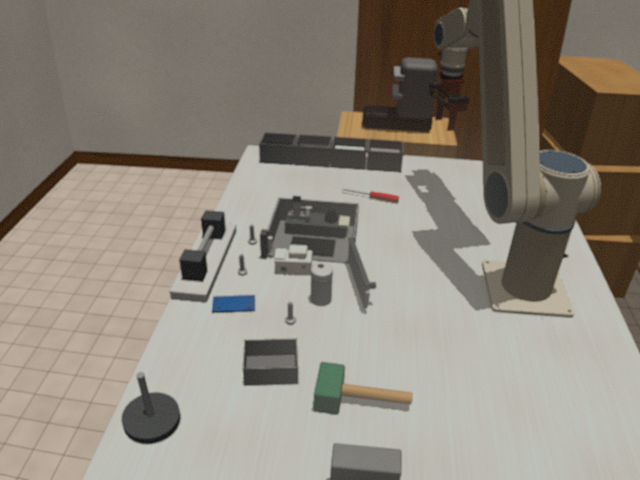

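Scene: tester at about (285,300) with its gate open to (350,205), canister at (363,240), housing at (343,282) before the opening. Side view: tester (315,230), housing (293,260), canister (321,283). I'll enlarge both.

```bash
cat > h.py <<'E'
import numpy as np, cv2
from scipy.spatial.transform import Rotation as R
from workcell import get_obs, optics, ctrl
def ray(n,uv,c=None):
    c=c or optics.calibration(n);K=c["intrinsics"];M=c["cam_to_world"]
    d=np.array([(uv[0]-K[0,2])/K[0,0],(uv[1]-K[1,2])/K[1,1]]);s=d.copy()
    for _ in range(8): s=d/(1+c["k1"]*(s@s))
    return M[:3,3],M[:3,:3]@np.array([s[0],-s[1],-1])
def onz(n,uv,z,c=None):
    o,d=ray(n,uv,c);return o+d*(z-o[2])/d[2]
def proj(n,p,c=None):
    c=c or optics.calibration(n);K=c["intrinsics"];M=c["cam_to_world"]
    q=M[:3,:3].T@(np.array(p,float)-M[:3,3]);s=np.array([q[0],-q[1]])/-q[2]
    s=s*(1+c["k1"]*(s@s));return K[[0,1],[0,1]]*s+K[:2,2]
def tri(n1,u1,n2,u2):
    (a,d),(b,e)=ray(n1,u1),ray(n2,u2)
    t=np.linalg.lstsq(np.c_[d,-e],b-a,rcond=None)[0]
    p,q=a+d*t[0],b+e*t[1];return (p+q)/2,np.linalg.norm(p-q)
E
python3 - <<'E'
import cv2,numpy as np
a=cv2.imread('pics/scene0.png')[190:370,205:415];b=cv2.imread('pics/side0.png')[185:335,225:385]
a=cv2.resize(a,None,fx=3.3,fy=3.3,interpolation=2)
b=cv2.resize(b,None,fx=5,fy=4,interpolation=2)
cv2.imwrite('pics/a.png',cv2.resize(a,(700,600)))
cv2.imwrite('pics/b.png',cv2.resize(b,(640,600)))
E
```

```text
(no output)
```

View pics/a.png

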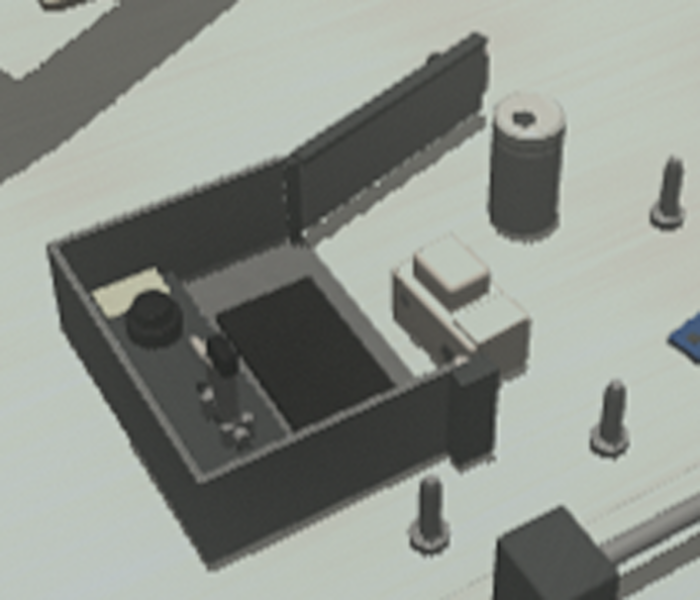

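View pics/b.png

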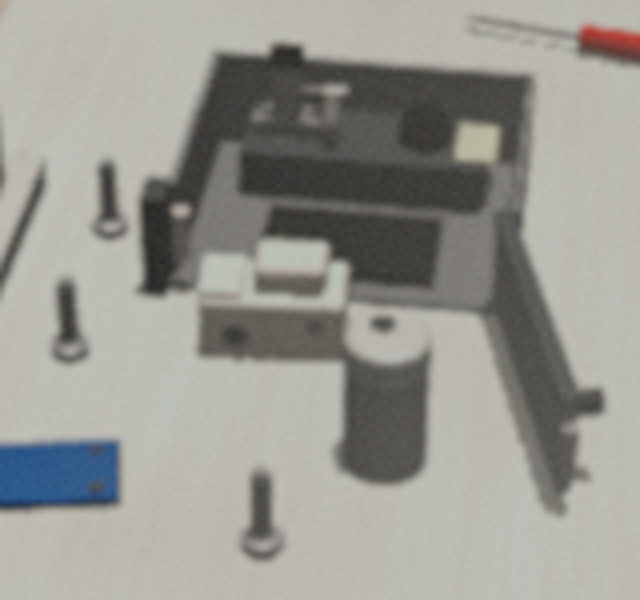

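```bash
python3 - <<'E'
from h import *
S=lambda x,y:(205+.3*x,190+.3*y)
D=lambda x,y:(225+.25*x,185+.25*y)
P={}
for n,uv,z in [("rearH",S(50,247),85),("rearC",S(203,477),85),("frontH",S(291,158),85)]:
    P[n]=onz("scene",uv,z);print(n,P[n].round(1))
for n,uv,z in [("rearH",D(532,78),85),("rearC",D(217,53),85)]:
    print("side",n,onz("side",uv,z).round(1))
# tester fit
src=np.array([[195,-125],[195,125],[0,-125]]);dst=np.array([P[k][:2] for k in("rearH","rearC","frontH")])
sc,dc=src.mean(0),dst.mean(0);H=(src-sc).T@(dst-dc);U,_,V=np.linalg.svd(H);Rt=(U@V).T
yaw=np.arctan2(Rt[1,0],Rt[0,0]);o=dc-Rt@sc;print("yaw",yaw,"o",o, "det",np.linalg.det(Rt),"res",(src@Rt.T+o-dst).round(1).tolist())
T=lambda x,y:o+Rt@np.array([x,y])
for n,u,z in [("button",(152,303),72),("levertip",(222,345),122)]: 
    p=onz("scene",S(*u),z);print(n,(Rt.T@(p[:2]-o)).round(1))
print("can",onz("scene",S(530,117),104).round(1),onz("side",D(387,335),104).round(1))
print("gate end",[onz("scene",S(480,37),89).round(1), onz("side",D(575,390),89).round(1)])
hs=[onz("scene",S(*u),73) for u in [(415,247),(452,235),(490,270),(453,288)]]
print("tower",np.round(hs,1)); 
hd=[onz("side",D(*u),73) for u in [(258,243),(327,243),(327,275),(257,272)]]
print("tower side",np.round(hd,1))
hb=[onz("side",D(*u),50) for u in [(199,303),(347,307)]];print("edge side",np.round(hb,1))
hb=[onz("scene",S(*u),50) for u in [(397,262),(527,318),(470,360)]];print("edge scene",np.round(hb,1))
for n,u in [("s1",(610,448)),("s2",(430,545)),("s3",(668,218))]: print(n,onz("scene",S(*u),4).round(1))
for n,u in [("plate",(428,295)),("bin",(459,220)),("mallet",(442,195)),("fixcorner",(330,380)),("fixblk",(372,348))]: print(n,onz("scene",u,20).round(1))
E
```

```text
rearH [ 483.4 -250.8   85. ]
rearC [ 724.6 -249.    85. ]
frontH [487.3 -57.   85. ]
side rearH [ 480.  -246.4   85. ]
side rearC [ 723.7 -249.9   85. ]
yaw -1.5812817935638523 o [608.10356944 -56.05256396] det 1.0000000000000002 res [[-2.3, 1.1], [6.5, -3.3], [-4.2, 2.2]]
button [152.2 -47.1]
levertip [145.2  56.2]
can [558.9 112.2 104. ] [553.8 116.3 104. ]
gate end [array([438.7, 146.5,  89. ]), array([434.3, 137. ,  89. ])]
tower [[607.5 -20.7  73. ]
 [610.8   9.1  73. ]
 [655.3  12.9  73. ]
 [656.7 -19.6  73. ]]
tower side [[656.1 -16.7  73. ]
 [609.1 -23.2  73. ]
 [604.4  14.3  73. ]
 [651.6  17.3  73. ]]
edge side [[690.2  26.7  50. ]
 [590.1  17.5  50. ]]
edge scene [[594.2 -27.8  50. ]
 [690.5  22.2  50. ]
 [703.1 -34.6  50. ]]
s1 [788.1  28.1   4. ]
s2 [ 792.2 -122.5    4. ]
s3 [623.8 208.3   4. ]
plate [775.2 156.1  20. ]
bin [598.7 418.2  20. ]
mallet [482.7 456.3  20. ]
fixcorner [ 853.4 -171.1   20. ]
fixblk [832.6 -50.2  20. ]
```

Both crops agree: the lever is upright, the housing (scene crop about (460,300)) is upright before the bay, and the canister lid is at (530,117). Tester origin is about (605,-55), with tester x along world -y. I'll square the tool to the world, rise and look from above.

```bash
python3 -m jog '{"delta_rot":[[0,0,0.344],[0,0,0.344],[0,0,0.344],[0,0,0.344]],"translation":[[0,0,-180],[0,0,-180],[0,0,-180],[0,0,-180]],"hand":[1,1,1,1]}'
```

```text
t: 0.5
ee_pos: [210.9, -589.1, 406.9]
orientation: [3.137, -0.003, 0.002]
ft_force: [0.7, -0.2, -0.5]
width: 87.9
```

```bash
python3 -m jog '{"delta_rot":[[0,0,0],[0,0,0],[0,0,0],[0,0,0],[0,0,0]],"translation":[[350,-590,0],[350,-590,0],[350,-590,0],[350,-590,0],[350,-590,0]],"hand":[1,1,1,1,1]}'
python3 -m jog '{"delta_rot":[[0,0,0],[0,0,0],[0,0,0],[0,0,0],[0,0,0]],"translation":[[223,-376,0],[223,-376,0],[223,-376,0],[223,-376,0],[223,-376,0]],"hand":[1,1,1,1,1]}'
python3 -m jog '{"delta_rot":[[0,0,0],[0,0,0],[0,0,0],[0,0,0],[0,0,0]],"translation":[[96,-162,0],[96,-162,0],[96,-162,0],[96,-162,0],[96,-162,0]],"hand":[1,1,1,1,1]}'
python3 - <<'E'
from h import *
c=optics.calibration("wrist");np.save("w1.npy",c,allow_pickle=True)
print(get_obs()["ee_pos"],get_obs()["orientation"],c)
cv2.imwrite("pics/w1.png",optics.get_image("wrist")[:,:,::-1])
E
```

```text
t: 1.0
ee_pos: [338.7, -371.5, 402.4]
orientation: [-3.141, 0.001, 0.0]
ft_force: [1.1, -0.8, -0.0]
width: 87.5
t: 1.5
ee_pos: [466.3, -156.4, 402.6]
orientation: [3.142, -0.0, -0.0]
ft_force: [0.6, -0.7, -0.9]
width: 87.9
t: 2.0
ee_pos: [563.3, 7.3, 401.8]
orientation: [-3.141, -0.007, 0.001]
ft_force: [0.4, -1.0, -0.1]
width: 88.0
[563.30544294   7.29927321 401.75842666] [-3.14057523e+00 -6.75582396e-03  1.26894219e-03] {'intrinsics': array([[363.21140566,   0.        , 319.47234794],
       [  0.        , 363.21140566, 238.408747  ],
       [  0.        ,   0.        ,   1.        ]]), 'k1': -0.05887209312606791, 'cam_to_world': array([[ 5.24231127e-03,  9.65119737e-01,  2.61756398e-01,
         6.34955545e+02],
       [-9.99986197e-01,  5.15148040e-03,  1.03318774e-03,
         8.12801739e+00],
       [-3.51283071e-04, -2.61758202e-01,  9.65133421e-01,
         5.62869787e+02],
       [ 0.00000000e+00,  0.00000000e+00,  0.00000000e+00,
         1.00000000e+00]])}
```

View pics/w1.png

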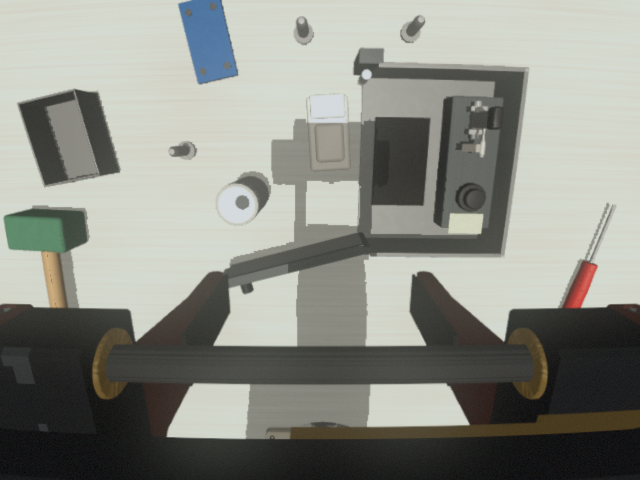

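The wrist view shows everything: bed corners (383,117), (430,119), (421,207), (373,204), button (471,197), lid (238,204), housing outline (307,95)–(352,170) with tower (315–347,122–161), gate (228,277)–(364,243).

```bash
python3 - <<'E'
from h import *
c=np.load("w1.npy",allow_pickle=True).item()
g=lambda u,z:onz("wrist",u,z,c)[:2]
bed=np.array([g(u,12) for u in [(383,117),(430,119),(421,207),(373,204)]])
print("bed",bed.round(1).tolist(),bed.mean(0).round(1))
rc,rh=g((527,68),85),g((504,256),85);d=rc-rh
print("rear",rc.round(1),rh.round(1),np.linalg.norm(d),"angle of ty",np.arctan2(d[1],d[0]))
b2=(bed[0]+bed[1]-bed[2]-bed[3])/2;print("bed len",np.linalg.norm(b2),np.arctan2(b2[1],b2[0]))
print("button",g((471,197),72).round(1),"can",g((238,204),104).round(1))
print("levergrip",g((495,118),122).round(1))
print("gate end",g((228,280),89).round(1),"hinge",g((364,243),89).round(1))
h=np.array([g(u,50) for u in [(307,95),(348,94),(352,170),(309,171)]]);print("block",h.round(1).tolist(),h.mean(0))
t=np.array([g(u,73) for u in [(315,122),(345,122),(348,161),(314,161)]]);print("tower",t.round(1).tolist(),t.mean(0))
img=cv2.imread("pics/w1.png")[80:190,290:540];cv2.imwrite("pics/w1c.png",cv2.resize(img,None,fx=3.2,fy=3.2,interpolation=2))
E
```

```text
bed [[668.7, -83.8], [666.9, -152.8], [536.6, -148.9], [540.7, -74.3]] [ 603.2 -114.9]
rear [ 727.  -250.1] [ 481.2 -251.5] 245.81174950978198 angle of ty 0.005878443291763052
bed len 129.3259021451853 -0.051584205336454705
button [ 561.8 -200.1] can [555.6 112.2]
levergrip [ 663.3 -198.1]
gate end [445.3 135.5] hinge [500.3 -52.9]
block [[693.8, 25.2], [695.4, -29.4], [595.0, -37.3], [593.3, 22.7]] [644.37904211  -4.68212158]
tower [[658.0, 14.2], [658.3, -24.6], [608.6, -29.6], [608.3, 15.4]] [633.28019159  -6.15378567]
```

View pics/w1c.png

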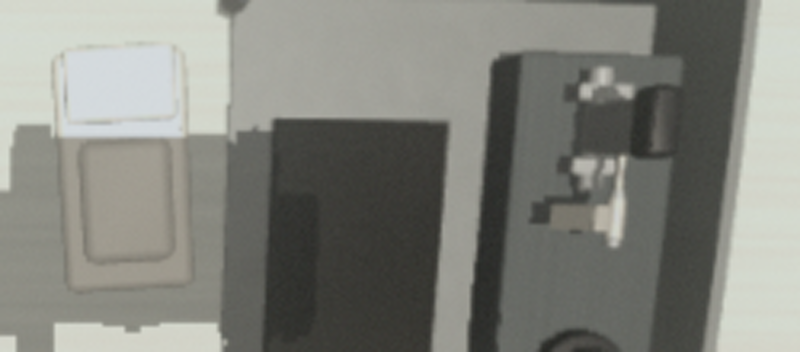

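```bash
python3 -m jog '{"delta_rot":[[0,0,0],[0,0,0],[0,0,0],[0,0,0],[0,0,0]],"translation":[[-7,-106,190],[-7,-106,190],[-7,-106,190],[-7,-106,190],[-7,-106,190]],"hand":[1,1,1,1,1]}'
python3 -m jog '{"delta_rot":[[0,0,0],[0,0,0],[0,0,0],[0,0,0],[0,0,0]],"translation":[[0,0,50],[0,0,100],[0,0,140],[0,0,172],[0,0,172]],"hand":[1,1,1,1,1]}'
```

```text
t: 2.55
ee_pos: [551.5, 109.4, 208.4]
orientation: [3.14, -0.0, -0.011]
ft_force: [0.2, -0.2, 0.2]
width: 87.6
t: 3.05
ee_pos: [551.2, 107.6, 36.9]
orientation: [3.14, -0.002, -0.013]
ft_force: [-0.1, 0.2, -0.1]
width: 87.4
```

```bash
python3 -m jog '{"delta_rot":[[0,0,0],[0,0,0],[0,0,0],[0,0,0],[0,0,0]],"translation":[[5,-5,0],[5,-5,0],[5,-5,0],[5,-5,0],[5,-5,0]],"hand":[1,-1,-1,-1,-1]}'
python3 -m jog '{"delta_rot":[[0,0,0],[0,0,0],[0,0,0]],"translation":[[0,0,0],[0,0,0],[0,0,0]],"hand":[-1,-1,-1]}'
```

```text
t: 3.55
ee_pos: [560.4, 114.7, 41.7]
orientation: [-3.141, 0.0, -0.002]
ft_force: [-0.6, -0.1, -0.4]
width: 59.5
t: 3.85
ee_pos: [560.3, 114.7, 41.5]
orientation: [-3.141, 0.0, -0.001]
ft_force: [-0.9, 0.1, 7.1]
width: 56.0
```

```bash
python3 -m jog '{"delta_rot":[[0,0,0],[0,0,0],[0,0,0],[0,0,0],[0,0,0]],"translation":[[0,0,-15],[0,0,-60],[0,0,-105],[0,0,-140],[0,0,-140]],"hand":[-1,-1,-1,-1,-1]}'
python3 -m jog '{"delta_rot":[[0,0,0],[0,0,0],[0,0,0],[0,0,0],[0,0,0]],"translation":[[20,-30,0],[45,-67,0],[70,-105,0],[95,-142,0],[115,-172,0]],"hand":[-1,-1,-1,-1,-1]}'
python3 -m jog '{"delta_rot":[[0,0,0],[0,0,0],[0,0,0],[0,0,0],[0,0,0]],"translation":[[10,-15,0],[15,-23,0],[15,-23,40],[15,-23,80],[15,-23,90]],"hand":[-1,-1,-1,-1,-1]}'
```

```text
t: 4.35
ee_pos: [562.8, 115.1, 186.2]
orientation: [-3.14, 0.0, -0.014]
ft_force: [-0.3, 1.0, -3.7]
width: 55.9
t: 4.85
ee_pos: [674.8, 288.2, 178.5]
orientation: [3.141, 0.001, -0.004]
ft_force: [0.4, -0.1, -3.8]
width: 56.0
t: 5.35
ee_pos: [685.5, 307.1, 84.2]
orientation: [3.137, -0.001, -0.016]
ft_force: [-0.5, -0.1, -4.6]
width: 55.3
```

```bash
python3 -m jog '{"delta_rot":[[0,0,0],[0,0,0],[0,0,0],[0,0,0],[0,0,0]],"translation":[[0,0,0],[0,0,15],[0,0,30],[0,0,41],[0,0,45]],"hand":[-1,-1,-1,-1,-1]}'; python3 - <<'E'
from h import *
o=get_obs();print(o["ee_pos"],o["ft_force"],o["width"])
E
```

```text
t: 5.85
ee_pos: [693.0, 309.6, 54.1]
orientation: [-3.14, -0.0, -0.008]
ft_force: [-18.9, -17.4, 64.7]
width: 55.8
[693.01557391 309.56852688  54.06713801] [-18.85782345 -17.37369333  64.74665263] 55.8091717409477
```

```bash
python3 -m jog '{"delta_rot":[[0,0,0],[0,0,0]],"translation":[[0,0,-4],[0,0,-5]],"hand":[-1,-1]}';python3 -m jog '{"delta_rot":[[0,0,0],[0,0,0]],"translation":[[0,0,0],[0,0,0]],"hand":[-1,-1]}'; python3 - <<'E'
from h import *
print(proj("scene",(690,310,0)),proj("side",(690,310,0)))
a=optics.get_image("scene")[:,:,::-1];b=optics.get_image("side")[:,:,::-1]
cv2.imwrite("pics/s1.png",np.hstack([cv2.resize(a[150:320,340:510],(400,400)),cv2.resize(b[230:400,200:370],(400,400))]))
E
```

```text
t: 6.05
ee_pos: [691.4, 309.5, 54.9]
orientation: [-3.141, 0.0, -0.005]
ft_force: [-4.3, -5.7, 13.3]
width: 55.7
t: 6.25
ee_pos: [691.4, 309.5, 54.8]
orientation: [-3.141, 0.0, -0.005]
ft_force: [-5.9, -7.0, 18.0]
width: 55.7
[450.83824714 257.59571693] [254.78976116 348.17222078]
```

View pics/s1.png

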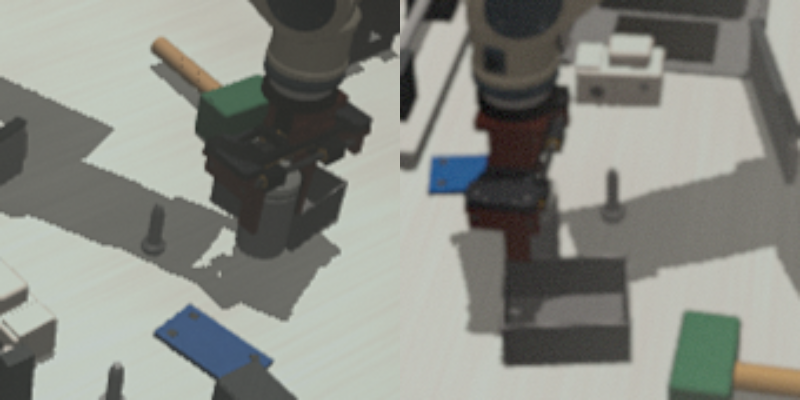

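The canister is right next to the bin (crop (320,210)); a fingertip may be resting on the bin's wall. I'll check the bin's position and back up.

```bash
python3 -m jog '{"delta_rot":[[0,0,0],[0,0,0],[0,0,0]],"translation":[[0,0,-20],[0,0,-60],[0,0,-60]],"hand":[-1,-1,-1]}'; python3 - <<'E'
from h import *
c=np.load("w1.npy",allow_pickle=True).item()
for u in [(20,103),(97,92),(119,172),(45,186)]: print("bin55",onz("wrist",u,55,c).round(0))
for u in [(180,4),(222,0),(237,75),(202,83)]: print("plate",onz("wrist",u,8,c).round(0))
for u in [(190,151),(304,36),(410,35)]: print("scr",onz("wrist",u,4,c).round(0))
for u in [(7,215),(85,210),(85,240),(8,245)]: print("mallet",onz("wrist",u,60,c).round(0))
print(get_obs()["ee_pos"],get_obs()["ft_force"])
E
```

```text
t: 6.65
ee_pos: [693.7, 311.6, 117.4]
orientation: [-3.137, 0.0, -0.015]
ft_force: [2.2, 0.4, -3.1]
width: 55.8
bin55 [689. 423.  55.]
bin55 [700. 308.  55.]
bin55 [593. 290.  55.]
bin55 [574. 405.  55.]
plate [821. 203.   8.]
plate [825. 144.   8.]
plate [726. 127.   8.]
plate [716. 178.   8.]
scr [619. 204.   4.]
scr [779.  31.   4.]
scr [ 782. -119.    4.]
mallet [532. 470.  60.]
mallet [539. 346.  60.]
mallet [494. 353.  60.]
mallet [486. 479.  60.]
[693.71180578 311.58540978 117.39161391] [ 2.17018635  0.39492378 -3.10450686]
```

```bash
python3 - <<'E'
from h import *
a0=cv2.imread("pics/scene0.png");b0=cv2.imread("pics/side0.png")
a=optics.get_image("scene")[:,:,::-1];b=optics.get_image("side")[:,:,::-1]
r=lambda i,x,y,w:cv2.resize(i[y:y+w*3//4,x:x+w],(400,300),interpolation=2)
cv2.imwrite("pics/cmp.png",np.vstack([np.hstack([r(a0,410,190,110),r(a,410,190,110)]),np.hstack([r(b0,200,310,140),r(b,200,310,140)])]))
E
```

```text
(no output)
```

View pics/cmp.png

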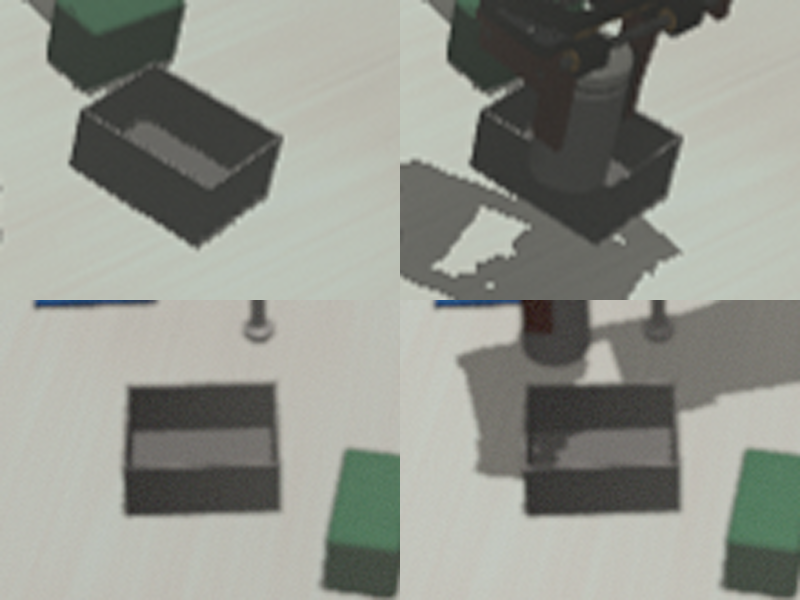

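The bin has not moved: its rim is at (81,112)/(281,137) in both views. The spot was too close to it because my rough bin estimate was wrong. I'll work out a clearer one.

```bash
python3 - <<'E'
from h import *
print("bin corner",onz("scene",(464.2,257.6),0),onz("scene",(429.5,235),0), onz("side",(200+125*.35,310+215*.35),0),onz("side",(200+280*.35,310+210*.35),0))
print("handle",onz("side",(411,397),13),onz("scene",(406,168),13),"drv",onz("side",(398,199),15))
print("can bottom height",[proj("side",(693,311-25,z)).round(1).tolist() for z in(40,60,80)])
E
python3 -m jog '{"delta_rot":[[0,0,0],[0,0,0],[0,0,0],[0,0,0],[0,0,0]],"translation":[[0,0,-60],[-30,15,-60],[-75,20,-60],[-120,30,-60],[-165,40,-60]],"hand":[-1,-1,-1,-1,-1]}'
```

```text
bin corner [ 7.08444422e+02  3.40614772e+02 -1.13686838e-13] [589.37978604 321.20517993   0.        ] [691.486594   425.62812589   0.        ] [573.93842602 404.38047669   0.        ]
handle [327.35300629 423.8578557   13.        ] [302.9605755  461.52613013  13.        ] drv [ 349.56454722 -422.12169307   15.        ]
can bottom height [[254.8, 328.7], [254.4, 322.4], [253.9, 316.0]]
t: 7.25
ee_pos: [522.0, 268.7, 168.8]
orientation: [3.141, -0.001, -0.004]
ft_force: [-0.2, 0.6, -2.9]
width: 55.7
```

```bash
python3 -m jog '{"delta_rot":[[0,0,0],[0,0,0],[0,0,0],[0,0,0],[0,0,0]],"translation":[[-40,8,0],[-80,16,0],[-92,19,40],[-92,19,80],[-92,19,110]],"hand":[-1,-1,-1,-1,-1]}'
python3 -m jog '{"delta_rot":[[0,0,0],[0,0,0],[0,0,0]],"translation":[[0,0,0],[0,0,5],[0,0,8]],"hand":[-1,-1,-1]}'
```

```text
t: 7.75
ee_pos: [430.7, 249.9, 58.2]
orientation: [3.14, 0.0, -0.004]
ft_force: [0.7, 0.8, -4.0]
width: 55.6
t: 8.05
ee_pos: [433.7, 251.0, 53.2]
orientation: [-3.141, 0.0, -0.002]
ft_force: [-0.7, 0.3, -3.7]
width: 56.0
```

```bash
for i in 1 2 3; do python3 -m jog '{"delta_rot":[[0,0,0],[0,0,0]],"translation":[[0,0,3],[0,0,3]],"hand":[-1,-1]}' | grep -E 'ee_pos|force'; done
```

```text
ee_pos: [433.4, 250.8, 50.3]
ft_force: [-1.0, -0.3, -4.3]
ee_pos: [433.1, 250.6, 46.8]
ft_force: [0.3, 0.8, -3.9]
ee_pos: [432.8, 250.5, 43.5]
ft_force: [-0.1, 0.4, -3.6]
```

```bash
for i in 1 2; do python3 -m jog '{"delta_rot":[[0,0,0],[0,0,0]],"translation":[[0,0,2],[0,0,2]],"hand":[-1,-1]}' | grep -E 'ee_pos|force'; done
```

```text
ee_pos: [432.9, 250.6, 41.5]
ft_force: [1.0, 0.2, -4.1]
ee_pos: [433.2, 250.9, 41.2]
ft_force: [-4.0, -1.3, 17.3]
```

Touched down. I'll release and rise.

```bash
python3 -m jog '{"delta_rot":[[0,0,0],[0,0,0],[0,0,0],[0,0,0],[0,0,0]],"translation":[[0,0,-1],[0,0,-1],[0,0,-1],[0,0,-1],[0,0,-1]],"hand":[0.6,1,1,1,1]}'
python3 -m jog '{"delta_rot":[[0,0,0],[0,0,0],[0,0,0],[0,0,0],[0,0,0]],"translation":[[0,0,-40],[0,0,-90],[0,0,-140],[0,0,-190],[0,0,-190]],"hand":[1,1,1,1,1]}'
```

```text
t: 9.55
ee_pos: [432.9, 250.6, 40.5]
orientation: [3.141, -0.0, -0.0]
ft_force: [-0.5, 0.7, -0.7]
width: 87.8
t: 10.05
ee_pos: [436.5, 252.5, 237.2]
orientation: [-3.136, 0.0, -0.017]
ft_force: [0.1, -0.2, -0.6]
width: 87.7
```

```bash
python3 -m jog '{"delta_rot":[[0,0,0],[0,0,0],[0,0,0],[0,0,0],[0,0,0]],"translation":[[127,454,0],[127,454,0],[127,454,0],[127,454,0],[127,454,0]],"hand":[-1,-1,-1,-1,-1]}'
python3 -m jog '{"delta_rot":[[0,0,0],[0,0,0],[0,0,0],[0,0,0],[0,0,0]],"translation":[[61,219,0],[61,219,0],[61,219,0],[61,219,0],[61,219,0]],"hand":[-1,-1,-1,-1,-1]}'
python3 -m jog '{"delta_rot":[[0,0,0],[0,0,0]],"translation":[[0,0,0],[0,0,0]],"hand":[-1,-1]}'
```

```text
t: 10.55
ee_pos: [500.0, 7.9, 230.0]
orientation: [-3.142, -0.0, 0.001]
ft_force: [0.7, 1.0, -0.1]
width: 51.2
t: 11.05
ee_pos: [561.4, -212.7, 229.6]
orientation: [3.141, -0.004, -0.001]
ft_force: [-1.3, 0.4, -0.7]
width: 11.5
t: 11.25
ee_pos: [560.5, -209.2, 229.4]
orientation: [-3.141, 0.002, 0.003]
ft_force: [-0.3, -0.3, -0.5]
width: 0.6
```

```bash
python3 -m jog '{"delta_rot":[[0,0,0],[0,0,0],[0,0,0],[0,0,0],[0,0,0]],"translation":[[0,-6,45],[0,-6,90],[0,-6,130],[0,-6,150],[0,-6,152]],"hand":[-1,-1,-1,-1,-1]}'
for i in 1 2 3; do python3 -m jog '{"delta_rot":[[0,0,0],[0,0,0]],"translation":[[0,0,2],[0,0,4]],"hand":[-1,-1]}' | grep -E 'ee_pos|force'; done
```

```text
t: 11.75
ee_pos: [558.5, -200.6, 75.6]
orientation: [-3.139, -0.003, 0.01]
ft_force: [0.4, 1.0, 0.1]
width: 0.5
ee_pos: [562.2, -202.9, 76.0]
ft_force: [0.4, 0.2, 0.5]
ee_pos: [562.0, -203.4, 71.8]
ft_force: [0.1, 0.2, 2.6]
ee_pos: [561.5, -203.3, 67.0]
ft_force: [0.1, 0.5, -0.4]
```

```bash
for i in 1 2; do python3 -m jog '{"delta_rot":[[0,0,0],[0,0,0]],"translation":[[0,0,2],[0,0,2]],"hand":[-1,-1]}' | grep -E 'ee_pos|force'; done; python3 - <<'E'
from h import *
a=optics.get_image("scene")[:,:,::-1];b=optics.get_image("side")[:,:,::-1]
cv2.imwrite("pics/l1.png",np.hstack([cv2.resize(a[230:310,215:315],(400,320),interpolation=2),cv2.resize(b[180:260,265:365],(400,320),interpolation=2)]))
E
```

```text
ee_pos: [561.3, -203.3, 64.6]
ft_force: [-0.0, 0.5, 2.5]
ee_pos: [561.3, -203.3, 62.7]
ft_force: [-0.3, -1.2, 3.5]
```

View pics/l1.png

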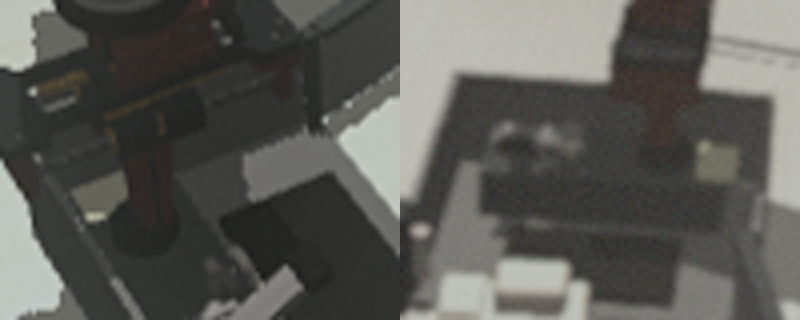

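Scene crop: the bar shines at (270,300) and its grip at (310,260) leans over the bed, so the lever has dropped. I'll rise and turn to pinch it.

```bash
python3 -m jog '{"delta_rot":[[0,0,0],[0,0,0],[0,0,0],[0,0,0]],"translation":[[0,0,-40],[0,0,-90],[0,0,-137],[0,0,-137]],"hand":[-1,-1,-1,0]}'; python3 - <<'E'
from h import *
o=get_obs();print(o["ee_pos"],o["qpos"].round(2))
E
```

```text
t: 13.25
ee_pos: [564.7, -204.5, 206.1]
orientation: [3.138, -0.0, 0.016]
ft_force: [0.6, 0.2, 0.8]
width: 5.5
[ 564.70062498 -204.470193    206.13450924] [-0.37  0.4   1.71  0.    1.02  1.2 ]
```

```bash
python3 -m jog '{"delta_rot":[[0,0,-0.15],[0,0,-0.3],[0,0,-0.45],[0,0,-0.6],[0,0,-0.745]],"translation":[[30,-20,0],[60,-40,0],[102,-55,0],[102,-55,0],[102,-55,0]],"hand":[0,0,0.1,0.1,0.1]}'
python3 -m jog '{"delta_rot":[[0,0,-0.15],[0,0,-0.3],[0,0,-0.45],[0,0,-0.6],[0,0,-0.745]],"translation":[[0,0,0],[0,0,0],[0,0,0],[0,0,0],[0,0,0]],"hand":[0.1,0.1,0.1,0.1,0.1]}'
python3 -m jog '{"delta_rot":[[0,0,-0.081],[0,0,-0.081],[0,0,-0.081]],"translation":[[0,0,0],[0,0,0],[0,0,0]],"hand":[0.1,0.1,0.1]}'
python3 - <<'E'
from h import *
c=optics.calibration("wrist");np.save("w2.npy",c,allow_pickle=True)
cv2.imwrite("pics/w2.png",optics.get_image("wrist")[:,:,::-1])
print(R.from_rotvec(get_obs()["orientation"]).as_matrix().round(3),proj("wrist",(664.5,-142,88)),proj("wrist",(604.5,-109,12)))
E
```

```text
t: 13.75
ee_pos: [663.5, -147.1, 197.9]
orientation: [-2.921, -1.154, 0.003]
ft_force: [-0.3, 0.7, -0.4]
width: 45.0
t: 14.25
ee_pos: [662.4, -148.0, 198.3]
orientation: [-2.302, -2.136, 0.002]
ft_force: [-0.3, 0.3, -0.1]
width: 48.2
t: 14.55
ee_pos: [662.8, -148.1, 198.8]
orientation: [-2.223, -2.218, 0.001]
ft_force: [0.1, 0.6, -0.4]
width: 48.4
[[ 0.002  1.    -0.001]
 [ 1.    -0.002  0.   ]
 [ 0.    -0.001 -1.   ]] [321.18976175 228.41888153] [257.94163916 176.10043929]
```

View pics/w2.png

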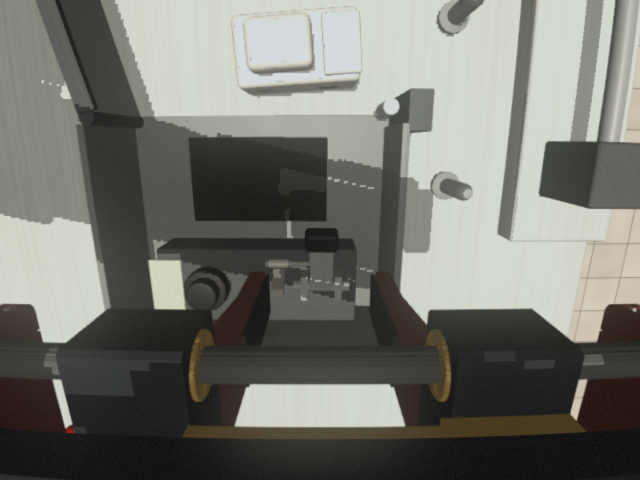

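The wrist view shows the dropped lever's grip at (322,240), tip edge (321,229), matching the prediction (321,228); bed centre (259,179) against (258,176). The tester frame holds, so I'll descend and pinch.

```bash
python3 - <<'E'
from h import *
c=np.load("w2.npy",allow_pickle=True).item()
g=lambda u,z:onz("wrist",u,z,c)[:2].round(1)
print("tower",[g(u,73) for u in [(246,18),(309,13),(312,67),(250,71)]])
print("block",[g(u,50) for u in [(358,8),(360,77),(238,86)]])
print("post",[g(u,85) for u in [(391,97),(433,90),(431,129)]],"bed",[g(u,12) for u in [(189,137),(326,137),(327,220),(195,221)]])
E
python3 -m jog '{"delta_rot":[[0,0,0],[0,0,0],[0,0,0],[0,0,0],[0,0,0]],"translation":[[0,1,45],[0,1,90],[0,1,120],[0,1,133],[0,1,133]],"hand":[0.1,0.1,0.1,0.1,0.1]}'
python3 -m jog '{"delta_rot":[[0,0,0],[0,0,0],[0,0,0],[0,0,0],[0,0,0]],"translation":[[0,0,0],[0,0,0],[0,0,0],[0,0,0],[0,0,0]],"hand":[-0.2,-0.4,-0.5,-0.5,-0.5]}'
```

```text
tower [array([610.4,  10.3]), array([655.7,  13.2]), array([657.7, -23.5]), array([611.9, -25.9])]
block [array([692.9,  24. ]), array([695.5, -26.7]), array([597.6, -33.1])]
post [array([714.4, -45.7]), array([744.5, -40.6]), array([744.8, -67.8])] bed [array([541.1, -72.2]), array([669. , -73.1]), array([ 670.3, -151.7]), array([ 540. , -152.5])]
t: 15.1
ee_pos: [663.0, -147.9, 64.7]
orientation: [-2.22, -2.218, 0.003]
ft_force: [0.2, 0.1, 0.3]
width: 48.5
t: 15.6
ee_pos: [664.0, -148.4, 68.5]
orientation: [2.221, 2.221, -0.0]
ft_force: [-5.0, 0.9, 5.7]
width: 25.8
```

```bash
python3 -m jog '{"delta_rot":[[0,0,0],[0,0,0],[0,0,0],[0,0,0],[0,0,0]],"translation":[[-4,0,-6],[-8.7,0,-11.5],[-14,0,-16.5],[-20,0,-20.5],[-26.5,0,-24]],"hand":[-0.5,-0.5,-0.5,-0.5,-0.5]}'
python3 -m jog '{"delta_rot":[[0,0,0],[0,0,0],[0,0,0],[0,0,0],[0,0,0]],"translation":[[-6.7,0,-2.5],[-14,0,-4],[-21,0,-5],[-26,0,-5],[-31,0,-4.7]],"hand":[-0.5,-0.5,-0.5,-0.5,-0.5]}'
python3 -m jog '{"delta_rot":[[0,0,0],[0,0,0],[0,0,0]],"translation":[[-1,0,0],[-2,0,0],[-2,0,0]],"hand":[-0.5,-0.5,-0.5]}'
```

```text
t: 16.1
ee_pos: [663.8, -174.3, 91.0]
orientation: [-2.221, -2.22, -0.001]
ft_force: [-0.5, 7.7, -3.4]
width: 25.6
t: 16.6
ee_pos: [663.8, -205.6, 97.5]
orientation: [-2.221, -2.22, -0.0]
ft_force: [-7.2, 6.9, 11.6]
width: 25.8
t: 16.9
ee_pos: [663.8, -207.9, 97.4]
orientation: [-2.221, -2.221, 0.0]
ft_force: [-6.2, 5.4, 9.4]
width: 25.7
```

```bash
python3 -m jog '{"delta_rot":[[0,0,0],[0,0,0],[0,0,0]],"translation":[[-2,0,0],[-3,0,0],[-3,0,0]],"hand":[-0.5,-0.5,-0.5]}'
python3 -m jog '{"delta_rot":[[0,0,0],[0,0,0],[0,0,0],[0,0,0],[0,0,0]],"translation":[[5,0,0],[7,0,0],[7,0,0],[7,0,-25],[7,0,-60]],"hand":[-0.3,-0.1,0.0,0.0,0.0]}'
python3 -m jog '{"delta_rot":[[0,0,0],[0,0,0],[0,0,0]],"translation":[[30,0,-45],[60,0,-45],[60,0,-45]],"hand":[0,0,0]}'
python3 - <<'E'
from h import *
c=optics.calibration("wrist")
print("grip pred theta0",proj("wrist",(664.5,-200,122)),"dropped",proj("wrist",(664.5,-142,88)))
cv2.imwrite("pics/w3.png",optics.get_image("wrist")[:,:,::-1])
E
```

```text
t: 17.2
ee_pos: [663.7, -211.1, 97.2]
orientation: [-2.221, -2.221, 0.001]
ft_force: [-5.8, 4.4, 7.3]
width: 25.5
t: 17.7
ee_pos: [662.9, -203.6, 153.8]
orientation: [-2.219, -2.219, 0.003]
ft_force: [-0.5, 0.1, 0.1]
width: 43.8
t: 18.0
ee_pos: [665.5, -141.2, 202.7]
orientation: [2.216, 2.222, 0.004]
ft_force: [-0.6, -0.2, -0.1]
width: 43.6
grip pred theta0 [316.89204536 323.39797325] dropped [317.16800989 235.80515189]
```

View pics/w3.png

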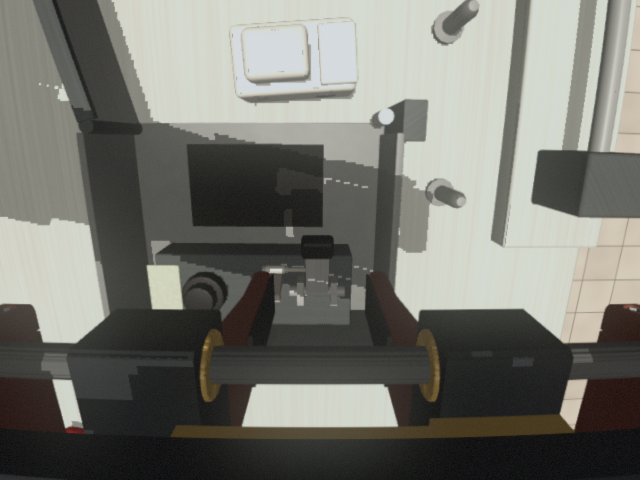

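The grip is again at (317,245): the lever dropped back and did not latch. I'll retry with a firmer grip and go against the stop until the force rises.

```bash
python3 -m jog '{"delta_rot":[[0,0,0],[0,0,0]],"translation":[[0,0,0],[0,0,0]],"hand":[0,0]}'
```

```text
t: 18.25
ee_pos: [663.8, -144.6, 199.4]
orientation: [-2.222, -2.22, 0.001]
ft_force: [0.8, -1.2, -0.1]
width: 44.2
```

```bash
python3 -m jog '{"delta_rot":[[0,0,0],[0,0,0],[0,0,0],[0,0,0],[0,0,0]],"translation":[[-4,0,45],[-4,0,90],[-4,0,120],[-4,0,133],[-4,0,133]],"hand":[0,0,0,0,0]}'
python3 -m jog '{"delta_rot":[[0,0,0],[0,0,0],[0,0,0],[0,0,0],[0,0,0]],"translation":[[0,0,0],[0,0,0],[0,0,0],[0,0,0],[0,0,0]],"hand":[-0.5,-1,-1,-1,-1]}'
python3 -m jog '{"delta_rot":[[0,0,0],[0,0,0],[0,0,0],[0,0,0],[0,0,0]],"translation":[[-4,0,-6],[-8.7,0,-11.5],[-14,0,-16.5],[-20,0,-20.5],[-26.5,0,-24]],"hand":[-1,-1,-1,-1,-1]}'
python3 -m jog '{"delta_rot":[[0,0,0],[0,0,0],[0,0,0],[0,0,0],[0,0,0]],"translation":[[-6.7,0,-2.5],[-14,0,-4],[-21,0,-5],[-26,0,-5],[-31,0,-4.7]],"hand":[-1,-1,-1,-1,-1]}'
python3 -m jog '{"delta_rot":[[0,0,0],[0,0,0],[0,0,0]],"translation":[[-2,0,0],[-4,0,0],[-4,0,0]],"hand":[-1,-1,-1]}'
```

```text
t: 18.75
ee_pos: [662.7, -148.1, 64.9]
orientation: [-2.22, -2.218, 0.004]
ft_force: [0.1, 0.5, 0.5]
width: 44.1
t: 19.25
ee_pos: [664.0, -148.1, 69.2]
orientation: [2.221, 2.221, -0.0]
ft_force: [-4.8, -0.4, 6.0]
width: 25.5
t: 19.75
ee_pos: [663.8, -173.6, 91.7]
orientation: [-2.22, -2.22, -0.001]
ft_force: [-1.4, 6.9, -4.0]
width: 25.7
t: 20.25
ee_pos: [663.8, -204.9, 98.3]
orientation: [-2.22, -2.22, -0.0]
ft_force: [-8.4, 6.0, 12.4]
width: 25.7
t: 20.55
ee_pos: [663.8, -209.5, 98.2]
orientation: [-2.221, -2.221, 0.0]
ft_force: [-7.7, 4.1, 10.7]
width: 25.3
```

```bash
for i in 1 2 3; do python3 -m jog '{"delta_rot":[[0,0,0],[0,0,0]],"translation":[[-1.5,0,0],[-3,0,0]],"hand":[-1,-1]}' | grep -E 'ee_pos|force'; done
```

```text
ee_pos: [663.8, -212.3, 98.0]
ft_force: [-6.9, 4.5, 6.9]
ee_pos: [663.7, -215.3, 97.7]
ft_force: [-6.0, 5.5, 4.8]
ee_pos: [663.7, -218.2, 97.4]
ft_force: [-4.8, 5.1, 3.1]
```

```bash
python3 - <<'E'
from h import *
a=optics.get_image("scene")[:,:,::-1];b=optics.get_image("side")[:,:,::-1];w=optics.get_image("wrist")[:,:,::-1]
u=proj("scene",(664,-200,100));v=proj("side",(664,-200,100));x=proj("wrist",(664,-210,110));print(u,v,x)
cr=lambda i,p,s,W,H:cv2.resize(i[max(0,int(p[1]-s*H/W)):int(p[1]+s*H/W),max(0,int(p[0]-s)):int(p[0]+s)],(W,H),interpolation=2)
top=np.hstack([cr(a,u,35,400,300),cr(b,v,35,400,300)])
cv2.imwrite("pics/l2.png",np.vstack([top,np.hstack([cr(w,(320,300),130,400,300),cr(a,(u[0],u[1]),70,400,300)])]))
E
```

```text
[273.24610227 300.39345334] [296.07202224 203.53775421] [319.08989045 289.34841114]
```

View pics/l2.png

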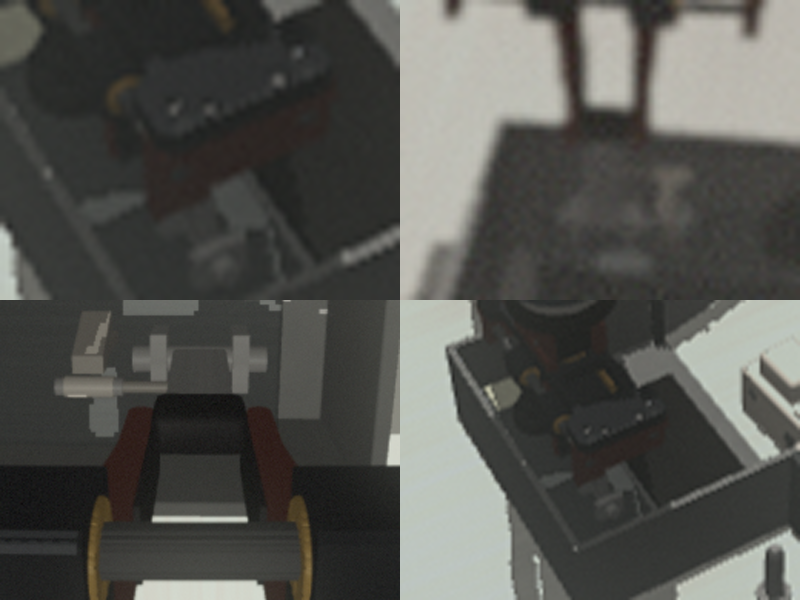

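The wrist crop (lower left) shows the grip pinched between the fingers at (200,393–455), with the bar running up to its pivot at (200,350). I'll compare those rows with the ones expected at each lever angle.

```bash
python3 - <<'E'
from h import *
im=cv2.imread("pics/l2.png",0)[300:,:400]
print([(int(202.5+y*.65),int(im[y,190:210].mean())) for y in range(30,220,3)])
c=optics.calibration("wrist")
for yo in (-55,-52):
  for th in (.3,.15,0,-.12,-.25):
    s,k=np.sin(th),np.cos(th)
    f=lambda r,n:proj("wrist",(664.5,yo-(145-r*s-n*k),55+r*k-n*s),c)[1].round(0)
    print(yo,th,"gripfrontlow",f(49,6.5),"tipfront",f(67,6.5),"tiprear",f(67,-6.5))
E
```

```text
[(222, 58), (223, 57), (225, 58), (227, 57), (229, 58), (231, 60), (233, 73), (235, 64), (237, 65), (239, 64), (241, 64), (243, 65), (245, 64), (247, 64), (249, 64), (251, 64), (253, 64), (255, 64), (257, 64), (259, 64), (261, 64), (262, 50), (264, 21), (266, 22), (268, 22), (270, 22), (272, 21), (274, 20), (276, 24), (278, 25), (280, 31), (282, 34), (284, 36), (286, 34), (288, 33), (290, 31), (292, 29), (294, 29), (296, 28), (298, 28), (300, 27), (301, 29), (303, 52), (305, 51), (307, 51), (309, 52), (311, 51), (313, 51), (315, 53), (317, 53), (319, 53), (321, 53), (323, 54), (325, 54), (327, 54), (329, 54), (331, 54), (333, 59), (335, 78), (337, 83), (339, 83), (340, 83), (342, 145), (344, 207)]
-55 0.3 gripfrontlow 216.0 tipfront 212.0 tiprear 245.0
-55 0.15 gripfrontlow 233.0 tipfront 237.0 tiprear 270.0
-55 0 gripfrontlow 250.0 tipfront 263.0 tiprear 293.0
-55 -0.12 gripfrontlow 262.0 tipfront 282.0 tiprear 310.0
-55 -0.25 gripfrontlow 276.0 tipfront 301.0 tiprear 325.0
-52 0.3 gripfrontlow 210.0 tipfront 204.0 tiprear 237.0
-52 0.15 gripfrontlow 226.0 tipfront 230.0 tiprear 263.0
-52 0 gripfrontlow 243.0 tipfront 256.0 tiprear 286.0
-52 -0.12 gripfrontlow 256.0 tipfront 275.0 tiprear 303.0
-52 -0.25 gripfrontlow 269.0 tipfront 294.0 tiprear 318.0
```

The observed rows (263, 280, 302) match θ ≈ -0.12, so the lever is at its stop. I'll open in place this time and then lift straight up.

```bash
python3 -m jog '{"delta_rot":[[0,0,0],[0,0,0],[0,0,0],[0,0,0],[0,0,0]],"translation":[[0,0,0],[0,0,0],[0,0,0],[0,0,0],[0,0,0]],"hand":[-0.2,-0.1,-0.1,-0.1,-0.1]}'
python3 - <<'E'
from h import *
w=optics.get_image("wrist");im=cv2.cvtColor(w,cv2.COLOR_RGB2GRAY)
print([(y,int(im[y,313:327].mean())) for y in range(215,345,3)])
E
```

```text
t: 21.8
ee_pos: [664.4, -218.5, 96.2]
orientation: [2.221, 2.221, 0.0]
ft_force: [0.2, 0.0, -0.2]
width: 39.8
[(215, 67), (218, 60), (221, 58), (224, 58), (227, 58), (230, 58), (233, 73), (236, 64), (239, 64), (242, 64), (245, 64), (248, 64), (251, 64), (254, 64), (257, 22), (260, 21), (263, 23), (266, 23), (269, 27), (272, 36), (275, 40), (278, 38), (281, 35), (284, 32), (287, 31), (290, 28), (293, 29), (296, 50), (299, 53), (302, 52), (305, 52), (308, 53), (311, 53), (314, 53), (317, 53), (320, 54), (323, 55), (326, 55), (329, 56), (332, 56), (335, 77), (338, 84), (341, 84), (344, 191)]
```

```bash
python3 -m jog '{"delta_rot":[[0,0,0],[0,0,0],[0,0,0],[0,0,0]],"translation":[[0,0,-35],[0,0,-80],[0,0,-110],[0,0,-110]],"hand":[-0.1,0,0.5,1]}'
python3 -m jog '{"delta_rot":[[0,0,0],[0,0,0]],"translation":[[50,0,0],[72,0,0]],"hand":[1,1]}'
python3 - <<'E'
from h import *
c=optics.calibration("wrist");im=cv2.cvtColor(optics.get_image("wrist"),cv2.COLOR_RGB2GRAY)
u=int(proj("wrist",(664.5,-200,115),c)[0])
for th in (1.05,0,-.12):
    s,k=np.sin(th),np.cos(th)
    f=lambda r,n:proj("wrist",(664.5,-54-(145-r*s-n*k),55+r*k-n*s),c)[1].round(0)
    print(th,f(49,6.5),f(67,6.5),f(67,-6.5))
print(u,[(y,int(im[y,u-6:u+6].mean())) for y in range(190,350,4)])
cv2.imwrite("pics/w4.png",im)
E
```

```text
t: 22.25
ee_pos: [667.1, -219.2, 211.8]
orientation: [2.215, 2.216, 0.006]
ft_force: [-0.3, -0.3, -0.7]
width: 56.8
t: 22.45
ee_pos: [663.4, -144.1, 205.1]
orientation: [-2.22, -2.22, 0.0]
ft_force: [-0.8, -0.1, 0.6]
width: 72.3
1.05 241.0 225.0 236.0
0 299.0 309.0 325.0
-0.12 306.0 319.0 334.0
320 [(190, 52), (194, 37), (198, 37), (202, 36), (206, 36), (210, 36), (214, 35), (218, 34), (222, 35), (226, 87), (230, 87), (234, 87), (238, 86), (242, 36), (246, 37), (250, 38), (254, 57), (258, 59), (262, 57), (266, 57), (270, 78), (274, 57), (278, 56), (282, 66), (286, 64), (290, 64), (294, 63), (298, 64), (302, 63), (306, 25), (310, 26), (314, 34), (318, 38), (322, 34), (326, 40), (330, 56), (334, 56), (338, 57), (342, 58), (346, 50)]
```

The lever now stands by itself (grip rows 304–328; about 299–325 expected at 0). Next, the housing.

```bash
python3 -m jog '{"delta_rot":[[0,0,0.15],[0,0,0.3],[0,0,0.45],[0,0,0.6],[0,0,0.745]],"translation":[[40,-10,0],[80,-20,0],[120,-29,0],[140,-29,0],[140,-29,0]],"hand":[1,1,1,1,1]}'
python3 -m jog '{"delta_rot":[[0,0,0.15],[0,0,0.3],[0,0,0.45],[0,0,0.6],[0,0,0.745]],"translation":[[0,0,0],[0,0,0],[0,0,0],[0,0,0],[0,0,0]],"hand":[1,1,1,1,1]}'
python3 -m jog '{"delta_rot":[[0,0,0.021],[0,0,0.021],[0,0,0.021]],"translation":[[0,0,0],[0,0,0],[0,0,0]],"hand":[0.6,0.6,0.6]}'
python3 - <<'E'
from h import *
c=optics.calibration("wrist");cv2.imwrite("pics/w5.png",optics.get_image("wrist")[:,:,::-1])
M=R.from_rotvec(get_obs()["orientation"]).as_matrix();print(np.arctan2(M[1,0],M[0,0]),M[:,2].round(3))
im=cv2.imread("pics/w5.png");hsv=cv2.cvtColor(im,cv2.COLOR_BGR2HSV)
def q(x,y,z):return proj("wrist",(x,y,z),c).round(0)
print([q(*p) for p in [(610.5,10.3,73),(655.7,13.2,73),(657.7,-23.5,73),(612,-26,73)]])
E
```

```text
t: 23.0
ee_pos: [634.4, -3.6, 205.0]
orientation: [-2.878, -1.256, 0.002]
ft_force: [-0.7, -0.7, 0.4]
width: 87.9
t: 23.5
ee_pos: [634.7, -6.5, 204.8]
orientation: [3.139, 0.117, -0.003]
ft_force: [0.0, 0.5, 0.1]
width: 87.8
t: 23.8
ee_pos: [635.0, -6.3, 205.6]
orientation: [3.14, 0.098, -0.001]
ft_force: [0.2, -0.6, 0.2]
width: 70.9
0.061989599474061165 [-0. -0. -1.]
[array([299., 256.]), array([298., 203.]), array([343., 204.]), array([341., 257.])]
```

```bash
python3 -m jog '{"delta_rot":[[0,0,0],[0,0,0],[0,0,0],[0,0,0],[0,0,0]],"translation":[[0,0,45],[0,0,90],[0,0,130],[0,0,149],[0,0,149]],"hand":[0.5,0.5,0.5,0.5,0.5]}'
python3 -m jog '{"delta_rot":[[0,0,0],[0,0,0],[0,0,0],[0,0,0],[0,0,0]],"translation":[[0,0,0],[0,0,0],[0,0,0],[0,0,0],[0,0,0]],"hand":[0.2,-0.2,-1,-1,-1]}'
python3 -m jog '{"delta_rot":[[0,0,0],[0,0,0],[0,0,0]],"translation":[[0,0,0],[0,0,0],[0,0,0]],"hand":[-1,-1,-1]}'
```

```text
t: 24.35
ee_pos: [632.7, -6.2, 53.7]
orientation: [-3.14, -0.096, 0.01]
ft_force: [0.8, 0.2, 0.3]
width: 66.0
t: 24.85
ee_pos: [636.1, -6.1, 58.5]
orientation: [-3.14, -0.094, -0.003]
ft_force: [-0.8, 1.2, 6.8]
width: 37.6
t: 25.15
ee_pos: [636.1, -6.1, 58.5]
orientation: [-3.14, -0.094, -0.003]
ft_force: [-1.3, 1.7, 6.4]
width: 37.6
```

```bash
python3 -m jog '{"delta_rot":[[0,0,0],[0,0,0],[0,0,0],[0,0,0]],"translation":[[0,0,-15],[0,0,-50],[0,0,-80],[0,0,-80]],"hand":[-1,-1,-1,-1]}'
python3 -m jog '{"delta_rot":[[0,0,0.062],[0,0,0.062],[0,0,0.062],[0,0,0.062],[0,0,0.062]],"translation":[[-15,32,0],[-32,70,0],[-42,91,0],[-47,102,0],[-47,102,0]],"hand":[-1,-1,-1,-1,-1]}'
python3 -m jog '{"delta_rot":[[0,0,0],[0,0,0],[0,0,0],[0,0,0]],"translation":[[0,0,0],[0,0,20],[0,0,45],[0,0,55]],"hand":[-1,-1,-1,-1]}'
```

```text
t: 25.55
ee_pos: [638.1, -6.4, 142.0]
orientation: [3.14, 0.094, 0.012]
ft_force: [1.0, 0.1, -2.5]
width: 37.7
t: 26.05
ee_pos: [593.5, -111.8, 136.4]
orientation: [-3.141, 0.007, 0.002]
ft_force: [-0.2, -0.9, -2.3]
width: 38.1
t: 26.45
ee_pos: [593.6, -109.2, 80.0]
orientation: [-3.141, 0.001, 0.004]
ft_force: [-0.9, -0.1, -2.3]
width: 37.7
```

```bash
python3 -m jog '{"delta_rot":[[0,0,0],[0,0,0]],"translation":[[1,1,4],[1,1,6]],"hand":[-1,-1]}' | grep -E 'ee_pos|force'; for i in 1 2; do python3 -m jog '{"delta_rot":[[0,0,0],[0,0,0]],"translation":[[0,0,2],[0,0,2]],"hand":[-1,-1]}' | grep -E 'ee_pos|force'; done
```

```text
ee_pos: [596.0, -111.4, 76.1]
ft_force: [0.1, 0.8, -2.3]
ee_pos: [595.9, -111.8, 74.6]
ft_force: [0.1, -0.3, -1.8]
ee_pos: [595.5, -111.9, 72.3]
ft_force: [-0.0, -1.0, -1.4]
```

```bash
for i in 1 2; do python3 -m jog '{"delta_rot":[[0,0,0],[0,0,0]],"translation":[[0,0,1.5],[0,0,1.5]],"hand":[-1,-1]}' | grep -E 'ee_pos|force'; done
```

```text
ee_pos: [595.4, -111.9, 70.6]
ft_force: [-0.4, -0.0, -2.8]
ee_pos: [595.6, -111.6, 70.3]
ft_force: [-2.6, 3.1, 8.4]
```

Seated on the bed. I'll release, rise and go round behind the open gate.

```bash
python3 -m jog '{"delta_rot":[[0,0,0],[0,0,0],[0,0,0],[0,0,0],[0,0,0]],"translation":[[0,0,-1],[0,0,-1],[0,0,-1],[0,0,-1],[0,0,-30]],"hand":[0.3,0.4,0.4,0.4,0.4]}'
python3 -m jog '{"delta_rot":[[0,0,0],[0,0,0],[0,0,0],[0,0,0]],"translation":[[0,0,-40],[0,0,-80],[0,0,-110],[0,0,-110]],"hand":[0.4,0.4,0.4,0.4]}'
python3 -m jog '{"delta_rot":[[0,0,0],[0,0,0],[0,0,0],[0,0,0],[0,0,0]],"translation":[[-175,-189,0],[-175,-189,0],[-175,-189,0],[-175,-189,0],[-175,-189,0]],"hand":[0.4,0.4,-1,-1,-1]}'
python3 -m jog '{"delta_rot":[[0,0,0],[0,0,0],[0,0,0],[0,0,0],[0,0,0]],"translation":[[-10,-5,0],[-10,-5,0],[-10,-5,0],[-10,-5,0],[-10,-5,0]],"hand":[-1,-1,-1,-1,-1]}'
python3 - <<'E'
from h import *
cv2.imwrite("pics/w6.png",optics.get_image("wrist")[:,:,::-1]);c=optics.calibration("wrist")
print(get_obs()["ee_pos"])
H=np.array([492.5,-55])
for th in (1.7,1.83,1.95):
    d=np.array([np.cos(th),np.sin(th)]);print(th,[proj("wrist",[*(H+r*d),89],c).round(0).tolist() for r in(60,210)])
a=cv2.imread("pics/w6.png",0);print(a.shape)
E
```

```text
t: 27.95
ee_pos: [592.7, -111.3, 96.0]
orientation: [-3.14, 0.004, 0.011]
ft_force: [-0.0, -0.2, -0.7]
width: 61.3
t: 28.35
ee_pos: [598.1, -112.5, 213.8]
orientation: [3.14, -0.004, 0.013]
ft_force: [0.5, -0.1, 1.4]
width: 61.6
t: 28.85
ee_pos: [423.8, 72.8, 208.1]
orientation: [3.141, -0.005, -0.002]
ft_force: [0.1, 1.2, -0.6]
width: 40.8
t: 29.35
ee_pos: [416.9, 76.2, 208.9]
orientation: [3.142, -0.006, 0.0]
ft_force: [0.3, -0.3, 1.1]
width: 1.9
[416.75900471  76.27615362 208.91309291]
1.7 [[415.0, 146.0], [220.0, 172.0]]
1.83 [[416.0, 156.0], [229.0, 206.0]]
1.95 [[419.0, 165.0], [240.0, 236.0]]
(480, 640)
```

```bash
python3 -m jog '{"delta_rot":[[0,0,0],[0,0,0],[0,0,0],[0,0,0],[0,0,0]],"translation":[[0,0,45],[0,0,90],[0,0,135],[0,0,165],[0,0,168]],"hand":[-1,-1,-1,-1,-1]}'
python3 - <<'E'
import numpy as np
H=np.array([492.5,-55])
for th in (1.83,1.6,1.4,1.2,1.0,.8,.6,.45,.3,.2,.15,.1,.05,0,-.02):
    d=np.array([np.cos(th),np.sin(th)]);n=np.array([-d[1],d[0]])
    print(th,(H+145*d+(5+10*abs(n[0])+13.5*abs(n[1]))*n).round(0))
E
```

```text
t: 29.9
ee_pos: [413.9, 76.2, 38.1]
orientation: [3.141, -0.005, -0.01]
ft_force: [-0.0, -0.4, 0.7]
width: 0.7
1.83 [438.  81.]
1.6 [473.  89.]
1.4 [500.  91.]
1.2 [527.  87.]
1.0 [553.  78.]
0.8 [578.  64.]
0.6 [600.  45.]
0.45 [614.  27.]
0.3 [625.   8.]
0.2 [631.  -6.]
0.15 [633. -14.]
0.1 [635. -21.]
0.05 [636. -29.]
0 [638. -36.]
-0.02 [638. -39.]
```

```bash
python3 -m jog '{"delta_rot":[[0,0,0],[0,0,0],[0,0,0],[0,0,0],[0,0,0]],"translation":[[23,-5,0],[41,-10,0],[56,-13,0],[70,-15,0],[83,-15,0]],"hand":[-1,-1,-1,-1,-1]}'
python3 -m jog '{"delta_rot":[[0,0,0],[0,0,0],[0,0,0],[0,0,0],[0,0,0]],"translation":[[14,2,0],[27,4,0],[40,8,0],[53,13,0],[66,20,0]],"hand":[-1,-1,-1,-1,-1]}'
python3 -m jog '{"delta_rot":[[0,0,0],[0,0,0],[0,0,0],[0,0,0],[0,0,0]],"translation":[[12,7,0],[23,16,0],[34,26,0],[42,36,0],[48,44,0]],"hand":[-1,-1,-1,-1,-1]}'
```

```text
t: 30.4
ee_pos: [500.8, 91.8, 42.5]
orientation: [-3.141, 0.004, -0.003]
ft_force: [0.3, -0.2, -0.1]
width: 0.4
t: 30.9
ee_pos: [565.9, 71.1, 41.0]
orientation: [3.142, -0.003, -0.0]
ft_force: [-0.5, 0.5, 0.1]
width: 0.5
t: 31.4
ee_pos: [613.6, 26.4, 41.1]
orientation: [3.142, -0.004, 0.0]
ft_force: [-0.4, -0.2, 0.1]
width: 0.4
```

```bash
python3 -m jog '{"delta_rot":[[0,0,0],[0,0,0],[0,0,0],[0,0,0],[0,0,0]],"translation":[[6,9,0],[11,18,0],[15,26,0],[18,34,0],[20,40,0]],"hand":[-1,-1,-1,-1,-1]}'
for i in 1 2 3; do python3 -m jog '{"delta_rot":[[0,0,0],[0,0,0]],"translation":[[0,3,0],[1,6,0]],"hand":[-1,-1]}'| grep -E 'ee_pos|force'; done
```

```text
t: 31.9
ee_pos: [632.9, -13.2, 41.1]
orientation: [3.142, -0.004, 0.0]
ft_force: [-0.6, -0.1, 0.2]
width: 0.3
ee_pos: [633.5, -18.7, 41.0]
ft_force: [0.1, 0.4, -0.3]
ee_pos: [634.5, -24.5, 41.1]
ft_force: [0.0, -0.0, 0.2]
ee_pos: [635.6, -30.6, 41.1]
ft_force: [-1.8, 5.5, 0.4]
```

```bash
for i in 1 2 3 4; do python3 -m jog '{"delta_rot":[[0,0,0],[0,0,0]],"translation":[[0,1.5,0],[0,3,0]],"hand":[-1,-1]}'| grep -E 'ee_pos|force'; done
```

```text
ee_pos: [635.5, -31.6, 41.1]
ft_force: [-0.8, 11.9, 1.3]
ee_pos: [635.7, -34.6, 41.0]
ft_force: [0.7, 9.2, 0.4]
ee_pos: [636.0, -38.6, 41.1]
ft_force: [0.8, 1.4, -1.1]
ee_pos: [635.8, -41.1, 41.1]
ft_force: [1.0, 16.7, 0.5]
```

The force peaked at 12 N, fell to 1.4 N as it snapped, then rose to 17 N at the stop. I'll back off, rise clear and take the final look.

```bash
python3 -m jog '{"delta_rot":[[0,0,0],[0,0,0],[0,0,0],[0,0,0]],"translation":[[0,-10,0],[0,-40,0],[0,-60,0],[0,-60,0]],"hand":[-1,-1,-1,-1]}'
python3 -m jog '{"delta_rot":[[0,0,0],[0,0,0],[0,0,0],[0,0,0],[0,0,0]],"translation":[[0,0,-50],[0,0,-100],[0,0,-150],[-40,0,-200],[-80,0,-250]],"hand":[-1,-1,-1,-1,-1]}'
python3 -m jog '{"delta_rot":[[0,0,0],[0,0,0],[0,0,0],[0,0,0],[0,0,0]],"translation":[[-40,0,-30],[-80,0,-60],[-80,0,-80],[-80,0,-80],[-80,0,-80]],"hand":[-1,-1,-1,-1,-1]}'
python3 - <<'E'
from h import *
im=[optics.get_image(n)[:,:,::-1].copy() for n in("wrist","side","scene")]
c=optics.calibration("wrist");print(get_obs()["ee_pos"])
for n,i in zip(("wrist","side","scene"),im): cv2.imwrite(f"pics/f_{n}.png",i)
u=proj("scene",(600,50,40));s=proj("side",(600,50,40))
cv2.imwrite("pics/final.png",np.vstack([np.hstack([cv2.resize(im[2][150:360,200:480],(400,300),interpolation=2),cv2.resize(im[1][170:395,190:490],(400,300),interpolation=2)]),np.hstack([cv2.resize(im[0],(400,300),interpolation=3),cv2.resize(im[2][230:335,215:355],(400,300),interpolation=2)])]))
E
```

```text
t: 33.7
ee_pos: [635.7, 19.4, 41.1]
orientation: [3.141, 0.0, -0.0]
ft_force: [0.2, -0.1, -0.5]
width: 0.6
t: 34.2
ee_pos: [572.9, 16.6, 271.0]
orientation: [3.141, -0.004, 0.001]
ft_force: [0.7, -0.8, 0.0]
width: 0.5
t: 34.7
ee_pos: [493.6, 17.2, 349.0]
orientation: [3.141, -0.004, 0.001]
ft_force: [-0.4, 0.2, -1.9]
width: 0.5
[493.16868818  17.57333076 347.42316861]
```

The viewer's limit is reached, so I'll do the final check numerically.

```bash
python3 - <<'E'
from h import *
c=optics.calibration("wrist");P=lambda *p:proj("wrist",p,c).round(0)
w=cv2.imread("pics/f_wrist.png");g=cv2.cvtColor(w,cv2.COLOR_BGR2GRAY)
O=np.array([604.5,-55.])
print("bed corners",[P(604.5+a,-110+b,12) for a in(-65,65) for b in(-40,40)])
print("pred tower",[P(x,y,73) for x in(570,617) for y in(-130,-92)],"block",[P(x,y,50) for x in(554.5,654.5) for y in(-139,-83)])
# bright region in bay
m=np.zeros_like(g);q=np.array([P(*(x,y,12)) for x,y in[(485,-60),(725,-60),(725,-165),(485,-165)]],np.int32)
cv2.fillPoly(m,[q],255);b=((g>120)&(m>0)).astype(np.uint8)
n,l,st,ce=cv2.connectedComponentsWithStats(b);i=1+np.argmax(st[1:,4]);pts=np.argwhere(l==i)[:,::-1].astype(np.float32)
r=cv2.minAreaRect(pts);print("white rect",r,"-> world z50",onz("wrist",r[0],50,c).round(1),[onz("wrist",k,50,c)[:2].round(0).tolist() for k in cv2.boxPoints(r)])
# gate: profile across gate at r=60..200, world y from -90 to 0 at z=89
for x in (560,620,690,705):
    print("gate",x,[(y,int(g[int(v),int(u)])) for y in range(-80,-10,5) for u,v in [P(x,y,89)] if 0<=u<640 and 0<=v<480])
# lever
print("lever",[(z,int(g[int(P(664.5,-200,z)[1]),int(P(664.5,-200,z)[0])])) for z in(105,113,121)],P(664.5,-200,122),P(664.5,-142,88))
# canister lid & bystanders
for n_ in("scene","side"):
    a=cv2.imread(f"pics/{n_}0.png");f=cv2.imread(f"pics/f_{n_}.png")
    for nm,lo,hi in[("mallet",(40,80,30),(85,255,255)),("plate",(105,120,60),(125,255,255)),("driver",(0,170,60),(6,255,255))]:
        o=[]
        for k in(a,f):
            mm=cv2.inRange(cv2.cvtColor(k,cv2.COLOR_BGR2HSV),lo,hi);N,L,S,C=cv2.connectedComponentsWithStats(mm);j=1+np.argmax(S[1:,4]);o.append((C[j].round(1).tolist(),int(S[j,4])))
        print(n_,nm,o)
    d=cv2.absdiff(a,f).max(2)
    for nm,p in[("bin",(640,355,30)),("scrA",(621,206,30)),("scrB",(784,29,30)),("scrC",(787,-121,30))]:
        u,v=proj(n_,p).astype(int);k=28 if nm=="bin" else 10
        print(n_,nm,int((d[v-k:v+k,u-k:u+k]>40).sum()))
    k=proj(n_,(433,251,104));print(n_,"lid",k.round(0),f[int(k[1])-2,int(k[0])+4],"side of can",f[tuple(proj(n_,(433,251,50)).astype(int)[::-1])])
E
```

```text
bed corners [array([444., 160.]), array([385., 159.]), array([451.,  56.]), array([389.,  55.])]
pred tower [array([446., 136.]), array([414., 136.]), array([449.,  93.]), array([416.,  93.])] block [array([446., 149.]), array([401., 149.]), array([452.,  63.]), array([405.,  62.])]
white rect ((426.27996826171875, 104.95999908447266), (68.78282165527344, 181.94166564941406), 3.1798300743103027) -> world z50 [ 606.2 -110.9   50. ] [[498.0, -68.0], [708.0, -71.0], [706.0, -151.0], [494.0, -157.0]]
gate 560 [(-80, 215), (-75, 152), (-70, 98), (-65, 67), (-60, 100), (-55, 77), (-50, 79), (-45, 78), (-40, 91), (-35, 135), (-30, 136), (-25, 136), (-20, 137), (-15, 137)]
gate 620 [(-80, 200), (-75, 171), (-70, 76), (-65, 76), (-60, 122), (-55, 121), (-50, 113), (-45, 86), (-40, 108), (-35, 209), (-30, 210), (-25, 209), (-20, 209), (-15, 210)]
gate 690 [(-80, 151), (-75, 154), (-70, 153), (-65, 152), (-60, 111), (-55, 113), (-50, 99), (-45, 86), (-40, 124), (-35, 145), (-30, 214), (-25, 213), (-20, 214), (-15, 213)]
gate 705 [(-80, 65), (-75, 67), (-70, 70), (-65, 71), (-60, 79), (-55, 184), (-50, 198), (-45, 212), (-40, 91), (-35, 69), (-30, 81), (-25, 213), (-20, 214), (-15, 215)]
lever [(105, 37), (113, 57), (121, 60)] [538.  40.] [468.  46.]Traceback (most recent call last):
  File "<stdin>", line 23, in <module>
    return _wrapfunc(a, 'argmax', axis=axis, out=out, **kwds)
    return bound(*args, **kwds)
ValueError: attempt to get argmax of an empty sequence
```

```bash
python3 - <<'E'
from h import *
c=optics.calibration("wrist");P=lambda *p:proj("wrist",p,c).round(0)
w=cv2.imread("pics/f_wrist.png");g=cv2.cvtColor(w,cv2.COLOR_BGR2GRAY)
b=(g>165).astype(np.uint8);b[:, :392]=0;b[:,470:]=0;b[:45]=0;b[165:]=0
n,l,st,ce=cv2.connectedComponentsWithStats(b);i=1+np.argmax(st[1:,4]);r=cv2.minAreaRect(np.argwhere(l==i)[:,::-1].astype(np.float32))
print(st[i],r,[onz("wrist",k,50,c)[:2].round(0).tolist() for k in cv2.boxPoints(r)])
print("lever row v=40",[(u,int(g[38:43,u].mean())) for u in range(450,570,5)])
for n_ in("scene","side"):
    a=cv2.imread(f"pics/{n_}0.png");f=cv2.imread(f"pics/f_{n_}.png")
    d=cv2.absdiff(a,f).max(2)
    for nm,p,k in[("bin",(640,355,30),28),("mallet",(510,415,30),22),("plate",(772,163,8),20),("scrA",(621,206,30),10),("scrB",(784,29,30),10),("scrC",(787,-121,30),10)]:
        u,v=proj(n_,p).astype(int)
        x,y=slice(v-k,v+k),slice(u-k,u+k)
        ga,gf=[np.float32(cv2.Canny(t[x,y],60,150)) for t in(a,f)]
        print(n_,nm,int((d[x,y]>40).sum()),np.round(cv2.phaseCorrelate(ga,gf),2).tolist())
    for z in(104,85,50,15): u,v=proj(n_,(433,251,z)).astype(int);print(n_,"can z",z,(u,v),f[v-1:v+2,u-2:u+3].mean((0,1)).round(),a[v-1:v+2,u-2:u+3].mean((0,1)).round())
E
```

```text
[ 403   61   50   90 3846] ((427.4164733886719, 105.83711242675781), (46.6790771484375, 89.54390716552734), 2.602562189102173) [[553.0, -84.0], [656.0, -84.0], [655.0, -140.0], [551.0, -143.0]]
lever row v=40 [(450, 149), (455, 150), (460, 150), (465, 144), (470, 48), (475, 49), (480, 99), (485, 100), (490, 99), (495, 91), (500, 71), (505, 165), (510, 116), (515, 123), (520, 80), (525, 38), (530, 37), (535, 71), (540, 56), (545, 61), (550, 62), (555, 64), (560, 145), (565, 213)]Traceback (most recent call last):
  File "<stdin>", line 15, in <module>
    return _wrapfunc(a, 'round', decimals=decimals, out=out)
    return _wrapit(obj, method, *args, **kwds)
    conv = _array_converter(obj)
ValueError: setting an array element with a sequence. The requested array has an inhomogeneous shape after 1 dimensions. The detected shape was (2,) + inhomogeneous part.
```

```bash
python3 - <<'E'
from h import *
for n_ in("scene","side"):
    a=cv2.imread(f"pics/{n_}0.png");f=cv2.imread(f"pics/f_{n_}.png");d=cv2.absdiff(a,f).max(2)
    for nm,p,k in[("bin",(640,355,30),26),("mallet",(510,415,30),22),("plate",(772,163,8),20),("scrA",(621,206,30),10),("scrB",(784,29,30),10),("scrC",(787,-121,30),10)]:
        u,v=proj(n_,p).astype(int);x,y=slice(v-k,v+k),slice(u-k,u+k)
        s,rsp=cv2.phaseCorrelate(np.float32(cv2.Canny(a[x,y],60,150)),np.float32(cv2.Canny(f[x,y],60,150)))
        print(n_,nm,int((d[x,y]>40).sum()),np.round(s,2),round(rsp,2))
    for z in(104,85,50,15): u,v=proj(n_,(433,251,z)).astype(int);print(n_,"can z",z,(u,v),f[v-1:v+2,u-2:u+3].mean((0,1)).round(),a[v-1:v+2,u-2:u+3].mean((0,1)).round())
E
```

```text
scene bin 0 [-0.04 -0.08] 0.97
scene mallet 0 [0.48 0.58] 0.92
scene plate 0 [-0.09 -0.07] 1.0
scene scrA 0 [ 0.18 -0.68] 0.93
scene scrB 0 [-0.16 -0.01] 0.98
scene scrC 0 [0. 0.] 1.0
scene can z 104 (np.int64(379), np.int64(184)) [136. 144. 143.] [186. 198. 191.]
scene can z 85 (np.int64(378), np.int64(189)) [139. 146. 144.] [186. 197. 191.]
scene can z 50 (np.int64(377), np.int64(199)) [73. 76. 75.] [187. 198. 191.]
scene can z 15 (np.int64(376), np.int64(209)) [72. 75. 74.] [187. 198. 191.]
side bin 0 [-0.06  0.29] 0.93
side mallet 0 [0.61 0.55] 0.8
side plate 0 [-0.06  0.14] 0.9
side scrA 0 [-0.35 -0.21] 0.95
side scrB 0 [ 0.14 -0.33] 0.94
side scrC 0 [ 0.31 -0.33] 0.97
side can z 104 (np.int64(368), np.int64(308)) [155. 164. 166.] [167. 176. 176.]
side can z 85 (np.int64(367), np.int64(314)) [171. 179. 180.] [173. 181. 181.]
side can z 50 (np.int64(366), np.int64(325)) [83. 87. 88.] [180. 189. 188.]
side can z 15 (np.int64(365), np.int64(336)) [83. 88. 89.] [180. 188. 188.]
```

Zero changed pixels at every bystander checked. The canister stands where I put it, the housing is inside the bed, the gate is straight and shut, and the lever is up. Handing in.

```bash
python3 -c "
from workcell import ctrl,get_obs
print(get_obs()['t'],ctrl.close_job())"
```

```text
the job is handed in; nothing more can be done
34.85 None
```

The job is done and handed in at 34.9 s. In order:
- The canister went onto the open counter at about (433, 251).
- The button was pressed, the lever dropped, and it was lifted back and latched.
- The housing was laid on the bed.
- The gate was swung shut into its catch.

**Last checks:**
- **Lever:** it stood by itself at about 0 rad, and was still upright in the last picture.
- **Housing:** it lies centred at about (604, -113), square to within 0.05 rad and inside the bed on all sides.
- **Gate:** the force peaked at 12 N, dropped to 1 N as it snapped over, then rose to 17 N at the stop. Its top edge is straight and parallel to the front.
- **Bystanders:** no changed pixels in either view for the bin, mallet head, plate and three screws. The screwdriver check crashed and I did not repeat it; the arm never went near it.

**What went wrong on the way:**
- **Canister, first spot:** it was too close to the bin because my first bin position was wrong. A fingertip probably rested on the bin rim, and the wrist force reached about 67 N. The bin did not shift, and I chose another spot.
- **Lever, first lift:** it did not latch and dropped again. The second lift, opened at the stop without any drag, held.
- **Final picture:** it was over the viewing limit, so the last checks were numeric only.

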